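Open the push-button cash box

TASK

Someone has left wrong keys pushed in on the cash box's push-button lock. With the fingertips, press the narrow clear bar at the left end of the row fully down so that all four round keys pop up, then push in the code, the third key from the left and after it the first key from the left, each until it stays in, and last press the broad ridged latch key at the right end until the lid springs open; leave it standing ajar. Only press: do not pick anything up, shift the box or disturb the things lying round it.

Things in the scene. Friction and masses are not known exactly. Their poses are not given: they have to be found in the camera images.
- cash_box: Grey steel cash box standing loose on the desk, 3 kg, 160 mm deep (its x), 240 mm wide (its y), 76 mm high; flat lid with a fold-down bail handle. Origin: centre of its underside; x to its back (hinge side), y to its left, z up. Along the front runs a flat black lock strip, 49 mm deep, top 72 mm above the desk, with one row of keys 24 mm behind the front edge (box x = -56 mm).
- box_front (a point): Middle of the top front edge of the lock strip. The row on the strip, from left to right: narrow clear bar (box y = +96 mm), four round code keys (y = +54, +18, -18, -54 mm), broad latch key (y = -96 mm).
- clear_top (a point): Centre of the top face of the clear bar: the narrow oblong bar, 34 mm (box x) by 14 mm (box y), at the left end of the row; 8 mm above the strip when up, 2 mm when fully down.
- clear (a joint): Clear bar: 0 up, 0.006 m fully down. Springs back when let go. Pressed fully down it pushes every code key that is in back up. Needs 2 to 6 N depending on how many keys it has to raise; more force does no harm.
- key1_top (a point): Round code key, 18 mm across, first of the four counting from the left, marked by 1 small raised pip in front of it. The point is the centre of its top face, 8 mm above the strip when the key is up, 2 mm when it is in.
- key1 (a joint): Code key 1 from the left: 0 up, 0.006 m fully in. It gives way at 1.5 N, clicks home past half travel and stays in until the clear bar is pressed. May be in or up at the start.
- key2_top (a point): Round code key, 18 mm across, second of the four counting from the left, marked by 2 small raised pips in front of it. The point is the centre of its top face, 8 mm above the strip when the key is up, 2 mm when it is in.
- key2 (a joint): Code key 2 from the left: 0 up, 0.006 m fully in. It gives way at 1.5 N, clicks home past half travel and stays in until the clear bar is pressed. Is in at the start.
- key3_top (a point): Round code key, 18 mm across, third of the four counting from the left, marked by 3 small raised pips in front of it. The point is the centre of its top face, 8 mm above the strip when the key is up, 2 mm when it is in.
- key3 (a joint): Code key 3 from the left: 0 up, 0.006 m fully in. It gives way at 1.5 N, clicks home past half travel and stays in until the clear bar is pressed. Is up at the start. It stops after 1 mm while the first key is in.
- key4_top (a point): Round code key, 18 mm across, fourth of the four counting from the left, marked by 4 small raised pips in front of it. The point is the centre of its top face, 8 mm above the strip when the key is up, 2 mm when it is in.
- key4 (a joint): Code key 4 from the left: 0 up, 0.006 m fully in. It gives way at 1.5 N, clicks home past half travel and stays in until the clear bar is pressed. May be in or up at the start.
- latch_top (a point): Centre of the top face of the latch key: the broad ridged key, 30 mm (box x) by 24 mm (box y), at the right end of the row; 8 mm above the strip when up, 2 mm when fully down.
- latch (a joint): Latch key: 0 up, 0.006 m fully down (about 4 N). Springs back when let go. It stops after 1 mm unless exactly the first and third code keys are in; pressed fully down (beyond 4.5 mm) it frees the lid.
- lid (a joint): Lid of the box, hinged along the back edge: 0 shut and locked; once freed its spring raises it to 0.6 rad, ajar, where it stays (front edge 62 mm higher).
- usb_stick: Small USB stick, 52 mm long, lying in front of the box. Origin: centre of its underside. Not part of the job.
- tweezers: Thin steel tweezers, 120 mm long, 8 mm high, lying in front of the box. Origin: centre of its underside. Not part of the job.
- marker_b: Marker pen, 138 mm long, 13 mm high, lying along the left side of the box. Origin: centre of its underside. Not part of the job.
- ink_pad: Closed tin ink pad, 84 x 54 x 17 mm, lying by the right side of the box. Origin: centre of its underside. Not part of the job.
- name_seal: Name seal with a turned wooden grip, 67 mm tall on a 42 x 20 mm foot, standing by the right side of the box. Origin: centre of its underside. Not part of the job.

How it is judged (in metres and radians):
On the way, in this order (a step that is already met when the one before it is completed fails the run):
1. the clear bar is pressed down and all four code keys are up (value of joint clear above 0.0045 m and value of joint each of key1, key2, key3, key4 below 0.002 m), for 0.1 s.
2. the third key is in, alone (value of joint key3 above 0.0045 m and value of joint each of key1, key2, key4 below 0.002 m), for 0.2 s.
3. the first key is in as well (value of joint each of key3, key1 above 0.0045 m and value of joint each of key2, key4 below 0.002 m), for 0.2 s.
4. the latch key is pressed down (all of step 3 and value of joint latch above 0.0045 m), for 0.04 s.
At the end, for the whole second after the job is handed in: The lid stands open (more than 0.45 rad), the first and third keys are in (more than 4.5 mm), the second and fourth keys, the clear bar and the latch key are up (less than 2 mm), and the box stands level on the desk (all of step 3 and value of joint lid above 0.45 rad and value of joint each of clear, latch below 0.002 m and height (world z) of cash_box below 0.005 m and angle between cash_box's own z axis and vertical below 0.05 rad); the robot touches nothing.
It fails at once if the box is lifted or tipped (height (world z) of cash_box above 0.008 m or angle between cash_box's own z axis and vertical above 0.08 rad).
It fails at once if the box is shifted more than 25 mm (distance of cash_box from where it was at the start of the episode above 0.025 m).
It fails at once if a thing lying round the box is moved more than 25 mm (distance of any of usb_stick, tweezers, marker_b, ink_pad, name_seal from where it was at the start of the episode above 0.025 m).
It fails at once if a thing lying round the box is lifted, or the standing seal is knocked over (height (world z) of any of usb_stick, tweezers, marker_b, ink_pad, name_seal above 0.015 m or angle between name_seal's own z axis and vertical above 0.5 rad).
It also fails if it takes over 48 s, if anything falls off the work surface, if the arm or the gripper's body presses on something with over 40 N, if the wrist force passes 120 N, or if a joint passes its speed limit or range.

ROBOT

A 6-joint arm with a two-finger parallel gripper is mounted at the origin on a cart in front of the work surface, level with it; the furniture and walls round the work are solid. World frame = base frame: x ahead of the robot, y to its left, z up, the work surface at z = 0. Lengths are in mm, angles in degrees, forces in N, time in s.
With the tool pointing down it reaches from about 300 to 850 mm from the base axis. Payload 4.2 kg.
Tool frame: the origin (TCP) lies on the centre line of the jaws, within the pads' length; the fingertips stand 11 mm ahead of it and the grasp point (between the pads) lies 8 mm behind it; z points along the fingers, y is the line along which they close (so a half turn about z gives the same grasp; the last joint's range is limited). The gripper opens to 91 mm and grips with 3 to 60 N. Pads are 32 mm wide; open, the fingers measure 118 mm over their backs; the gripper's body (76 mm by 178 mm) begins 60 mm behind the grasp point.
Start: joints at [67.609, 18.312, 89.639, -0, 72.044, -1.146], TCP at [208.361, 535.936, 224.976] pointing down, gripper open.
Joint ranges: [-177.97, 177.97], [-48.28, 115.42], [12.27, 149.76], [-77.06, 257.06], [2.81, 150.46], [-146.56, 146.56]. Speed limits (degrees/s): [147.25, 147.25, 180, 180, 180, 180].

INTERFACE

Orientations are given as [roll, pitch, yaw] about the fixed x, y, z axes, in that order (R = Rz(yaw) Ry(pitch) Rx(roll)).
In Python, from workcell import env, grab_frame, camera_model, models gives the robot as it stands.
- The arm moves only by the shell command python3 -m crank 'ROWS' [FORCE]. ROWS is text: rows parted by semicolons, each of 7 numbers parted by spaces: the closure, from -1 (fully open) to 1 (shut), so that 0 is half open, then the shift along the tool's x, y, z in mm, then the turn, a rotation vector about the tool's x, y, z in degrees. A call has 1 to 10 rows; each row shifts and turns the commanded pose from where the row before left it, along the tool's axes as they then stand; what a row does not reach is not made up. A row lasts 1/8 s, in which the tool goes at most 62.5 mm and 10.7 degrees, less where a joint would pass 70% of its speed; a pose out of reach is approached as far as the arm can. A call is refused whole if a number of a shift passes 62.5 or a number of a turn 10.7, either way. A call with a gripper value outside its range is refused whole. The fingers move at their own pace and stop on an object; FORCE is the grip in N (left out, the last holds). Time passes only in rows, so rows that do not move let the fingers close. It gives the time, the measured TCP pose, the force, the opening and the grip force at its end, in the units of the state.
- env.state(): the state, without advancing time (a new reading comes with each control period).
- grab_frame(name): name is "scene" or "top" or "wrist"; returns the picture (480x640x3 uint8, blue, green, red); there is no depth.
- camera_model(name): a dict with "K" (3x3 intrinsics, pixels), "R" (3x3) and "t" (3): a world point X has camera coordinates R X + t; the wrist camera has in their place "mount" (4x4, takes a point from camera to tool coordinates, whose origin is the TCP and whose axes are the flange's). Camera axes: x right, y down, z forward; pixel columns grow to the right and rows downward; lengths in mm; the calibration is good to about 2 mm. The wrist camera is an equidistant fisheye: a pixel r from the principal point sees the ray r / f radians off the axis. A picture is of the moment at which its call begins: read the wrist's pose just before it. camera_model takes no time and is no camera call.
- env.job_done(): hands the job in; it is judged then, once.
Trained networks look in the newest picture that a camera, given by its name, has taken for a name from the list of things; names that differ only in an ending like _2 or _b are one class to them, and where a whole thing is asked for, a point or a joint stands for the part that bears it (a point fixed in the world has none). Each returns a list of dicts, best first, with "p" (0 to 1); they miss things now and then, are a little off and sometimes report something else, mostly with a low value. They report only what shows in the picture. A call takes as long as a camera call.
- models.search_frame(name, camera): "point" ([x, y, z] in mm, in world coordinates, good to about 4 mm: the middle of the surface that is visible of it).
The state is a dict: "time_s": time; "qpos": joint angles; "qvel": joint speeds; "effort": joint torques, N m; "ee_pos": TCP position; "ee_rot": TCP orientation; "force": force on the tool from outside, world axes, zero at the start; "torque": the same for the moment, N m; "gripper_width": finger opening in mm; "gripper_force": force on a finger pad.
Only numpy, scipy, OpenCV 4.12 (cv2) and the standard library are available. Lean on these libraries where they do the work, as an engineer would, in place of code of your own. Each camera call takes 0.05 s, during which the arm holds its last target. There are 200 camera calls.

## Working session

There is one attempt and no reset: what is moved stays moved. The work goes in short steps, Python scripts to look and compute and a shell command to move; the robot and the scene stay as the last step left them, time stands still between calls to the robot, and variables do not carry over. Pictures are saved under pics/ and viewed, at most 10 in all, crops included, and the job is handed in when it is done.

```bash
mkdir -p pics; ls; python3 - <<'E'
from workcell import env, grab_frame, camera_model, models
import cv2
s=env.state();print(s)
for c in("top","scene"):
    cv2.imwrite(f"pics/{c}0.png",grab_frame(c))
    for n in("clear_top","key1_top","key2_top","key3_top","key4_top","latch_top","box_front","cash_box"):
        r=models.search_frame(n,c)
        print(c,n,[([round(float(v),1) for v in d["point"]],round(d["p"],2)) for d in r[:3]])
E
```

```text
pics
{'time_s': 0.0, 'qpos': array([ 6.76092928e+01,  1.83527023e+01,  8.97074197e+01,  1.16308539e-03,
        7.20434637e+01, -1.14474531e+00]), 'qvel': array([ 0.04499083,  0.04273177,  0.00982678, -0.04113084, -0.00295193,
       -0.02817769]), 'effort': array([-1.62326472e-05, -4.12458229e+01, -2.31975871e+01,  7.28527992e-02,
        4.57566103e-02, -1.32653604e-04]), 'ee_pos': array([208.15934279, 535.47149639, 224.10275894]), 'ee_rot': array([-1.79896457e+02, -3.17502169e-03,  1.58753676e+02]), 'force': array([ 0.04735532, -0.04019601, -0.32228936]), 'torque': array([ 0.00980055,  0.06408548, -0.03200553]), 'gripper_force': 0.0, 'gripper_width': 91.18721435221504}
top clear_top [([451.8, -108.2, 81.4], 0.59)]
top key1_top [([440.9, -153.7, 74.2], 0.6)]
top key2_top []
top key3_top []
top key4_top [([410.6, -250.8, 78.1], 0.49)]
top latch_top [([391.0, -294.8, 80.7], 0.51)]
top box_front [([478.4, -217.4, 77.3], 0.67)]
top cash_box [([476.0, -218.4, 77.0], 0.74), ([435.2, -155.2, 73.7], 0.71)]
scene clear_top [([417.9, -218.9, 83.0], 0.58), ([446.4, -109.9, 79.3], 0.56), ([441.6, -201.4, 73.7], 0.47)]
scene key1_top [([352.4, -240.1, 2.0], 0.7), ([437.1, -150.5, 73.8], 0.45)]
scene key2_top []
scene key3_top [([417.1, -220.6, 81.4], 0.67)]
scene key4_top [([441.8, -200.7, 74.1], 0.64), ([403.7, -253.6, 79.5], 0.53)]
scene latch_top [([386.4, -293.7, 82.5], 0.48)]
scene box_front [([446.5, -203.5, 75.9], 0.57)]
scene cash_box [([442.3, -200.9, 74.5], 0.83)]
```

View pics/top0.png

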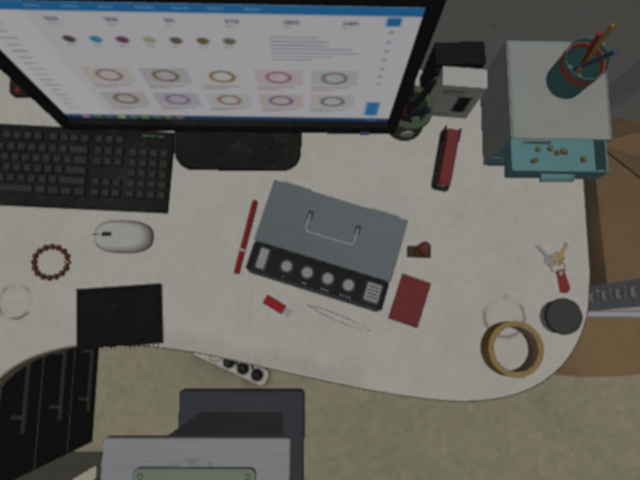

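View pics/scene0.png

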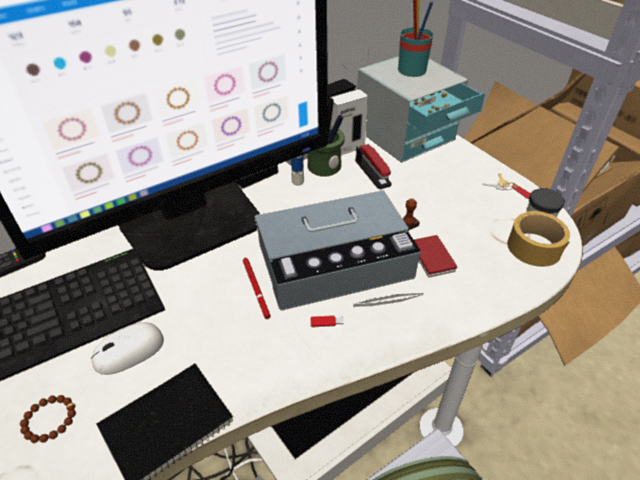

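```bash
python3 -m crank '1 0 0 0 0 0 -3.3;1 -33 -49 0 0 0 0;1 -33 -49 0 0 0 0;1 -33 -49 0 0 0 0;1 -33 -49 0 0 0 0;1 -33 -49 0 0 0 0;1 -33 -49 0 0 0 0;1 -33 -49 0 0 0 0;1 -33 -49 0 0 0 0;1 -33 -49 0 0 0 0' 20 | tail -8; python3 -c "
from workcell import camera_model
print(camera_model('wrist'))"
```

```text
time_s: 2.15
ee_pos: [355.4, 23.1, 225.4]
ee_rot: [179.9, 0.1, 162.1]
force: [1.3, 1.0, -0.4]
gripper_width: 0.2
gripper_force: 0.0
{'K': array([[371.64829954,   0.        , 317.17430415],
       [  0.        , 371.64829954, 242.14728298],
       [  0.        ,   0.        ,   1.        ]]), 'mount': array([[-6.79254362e-04, -9.62557294e-01, -2.71077471e-01,
         7.60411319e+01],
       [ 9.99999750e-01, -6.00476376e-04, -3.73551061e-04,
        -8.15014554e-01],
       [ 1.96788681e-04, -2.71077657e-01,  9.62557461e-01,
        -1.58998648e+02],
       [ 0.00000000e+00,  0.00000000e+00,  0.00000000e+00,
         1.00000000e+00]])}
```

```bash
python3 -m crank '1 -32 -49 0 0 0 0;1 -32 -49 0 0 0 0;1 -32 -49 0 0 0 0;1 -32 -48 0 0 0 0;1 0 0 0 0 0 0;1 0 0 0 0 0 0' | tail -8; cat > h.py <<'E'
from workcell import env, grab_frame, camera_model, models
import numpy as np, cv2
from scipy.spatial.transform import Rotation as Ro
def pose():
    s=env.state(); return Ro.from_euler('xyz',s['ee_rot'],degrees=True).as_matrix(), np.array(s['ee_pos'])
def ray(uv,R,p):
    c=camera_model('wrist');K=c['K'];M=np.array(c['mount'])
    d=np.array(uv,float)-[K[0,2],K[1,2]];r=np.hypot(*d);th=r/K[0,0]
    v=np.r_[d/r*np.sin(th),np.cos(th)]
    return R@M[:3,3]+p, R@M[:3,:3]@v
def onz(uv,z,R,p):
    o,v=ray(uv,R,p); return o+v*(z-o[2])/v[2]
def rel(X):   # tool-axes shift to bring the fingertip (11 mm ahead) to world X
    R,p=pose(); return R.T@(np.array(X,float)-p-R[:,2]*11)
E
python3 - <<'E'
from h import *
R,p=pose();print(repr(R),p)
cv2.imwrite("pics/w1.png",grab_frame("wrist"))
for n in("clear_top","key1_top","key2_top","key3_top","key4_top","latch_top"):
    print(n,[(np.round(d["point"],1),round(d["p"],2)) for d in models.search_frame(n,"wrist")[:3]])
E
```

```text
time_s: 2.9
ee_pos: [416.3, -199.6, 224.7]
ee_rot: [180.0, -0.1, 162.0]
force: [0.1, 0.8, 0.5]
gripper_width: 0.6
gripper_force: 0.0
array([[-9.51153995e-01,  3.08715606e-01, -8.66848476e-04],
       [ 3.08714663e-01,  9.51154095e-01,  1.07006324e-03],
       [ 1.15485170e-03,  7.50186088e-04, -9.99999052e-01]]) [ 416.28222532 -199.64902354  224.6578804 ]
clear_top [(array([ 447.6, -112.2,   79.9]), 0.92), (array([ 435.4, -147. ,   73.9]), 0.16)]
key1_top [(array([ 435.9, -152.6,   72.5]), 0.82)]
key2_top [(array([ 428.6, -188.1,   74.7]), 0.69)]
key3_top [(array([ 415.9, -219.1,   81. ]), 0.76), (array([ 467.5, -380.4,   17.4]), 0.62), (array([ 398. , -290.5,   77.4]), 0.55)]
key4_top [(array([ 406.1, -251.8,   75.5]), 0.84)]
latch_top [(array([ 393.2, -292. ,   79.9]), 0.77), (array([ 437.4, -151.4,   73.6]), 0.2)]
```

View pics/w1.png

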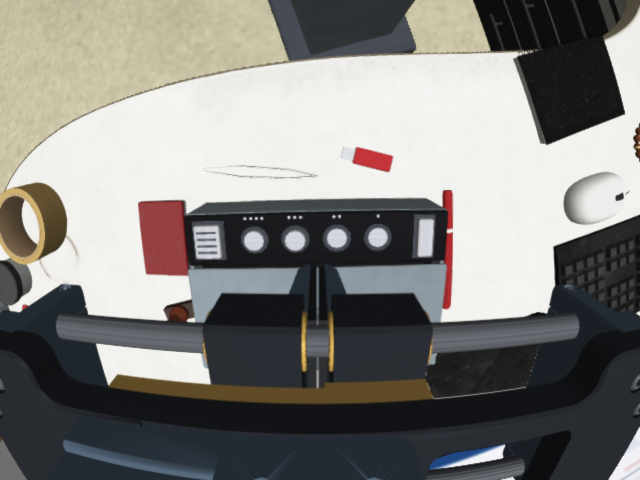

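```bash
python3 - <<'E'
from h import *
R,p=pose()
y=np.array([96,54,18,-18,-54,-96.])
px=[(426,238),(377,237),(336,238),(294,239),(254,240),(207,242)]
z=[80,74,74,80,74,80]
W=np.array([onz(u,h,R,p)[:2] for u,h in zip(px,z)])
N=np.array([[447.6,-112.2],[435.9,-152.6],[428.6,-188.1],[415.9,-219.1],[406.1,-251.8],[393.2,-292]])
for Q in(W,N):
    print(np.round(Q,1).tolist())
    A=np.c_[y,np.ones(6)];s,_,_,_=np.linalg.lstsq(A,Q,rcond=None)
    print(s, np.hypot(*s[0]), np.degrees(np.arctan2(-s[0][0],s[0][1])))
c=camera_model('top')
E
python3 - <<'E'
from h import *
c=(np.array([447.8,-112.2])+0);print(rel([447.5,-111.5,80]),rel([420.5,-202,80]))
E
```

```text
[[451.2, -111.6], [438.8, -152.6], [428.7, -187.0], [416.9, -221.0], [408.4, -255.6], [395.8, -294.9]]
[[ 2.87935298e-01  9.54176118e-01]
 [ 4.23334093e+02 -2.03786081e+02]] 0.9966738685584408 -16.791884967038136
[[447.6, -112.2], [435.9, -152.6], [428.6, -188.1], [415.9, -219.1], [406.1, -251.8], [393.2, -292.0]]
[[ 2.83405588e-01  9.30298651e-01]
 [ 4.21216667e+02 -2.02633333e+02]] 0.9725092840913302 -16.94279954024461
[ -2.31516503  92.97623885 134.15880057] [ -4.38056238  -1.4429547  134.15406044]
```

```bash
python3 -m crank '1 -2 47 30 0 0 -1;1 -2 47 30 0 0 0;1 0 0 40 0 0 0;1 0 0 22 0 0 0;1 0 0 0 0 0 0;1 0 0 0 0 0 0' | tail -8; python3 - <<'E'
from h import *
R,p=pose();print(p)
cv2.imwrite("pics/w2.png",grab_frame("wrist")[200:430,150:550].repeat(2,0).repeat(2,1))
for n in("clear_top","key1_top","key3_top"):
    print(n,[(np.round(d["point"],1),round(d["p"],2)) for d in models.search_frame(n,"wrist")[:2]])
E
```

```text
time_s: 4.0
ee_pos: [449.5, -111.7, 103.9]
ee_rot: [180.0, 0.1, 163.1]
force: [0.6, 0.1, 0.3]
gripper_width: 1.1
gripper_force: 0.0
[ 449.49962148 -111.70152962  103.88905712]
clear_top [(array([ 436.1, -110.7,   80.5]), 0.75), (array([ 433.1, -149.4,   74.5]), 0.6)]
key1_top [(array([ 435.9, -146.4,   72.8]), 0.72)]
key3_top [(array([ 413.8, -216.9,   82.5]), 0.56), (array([ 436.4, -149.5,   74.5]), 0.52)]
```

View pics/w2.png

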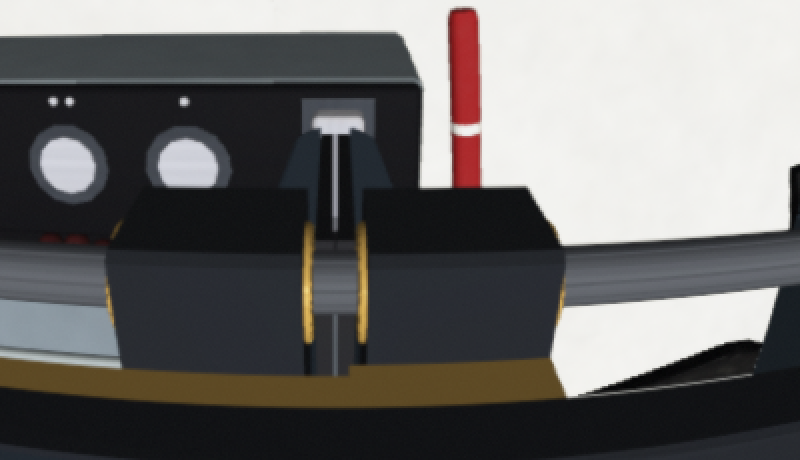

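```bash
python3 -m crank '1 0 0 10 0 0 0;1 0 0 5 0 0 0;1 0 0 5 0 0 0;1 0 0 0 0 0 0;1 0 0 0 0 0 0;1 0 0 0 0 0 0' | tail -8; python3 - <<'E'
from h import *
R,p=pose();print(p)
cv2.imwrite("pics/w3.png",grab_frame("wrist")[200:430,50:450].repeat(2,0).repeat(2,1))
for n in("clear_top","key1_top","key2_top","key3_top","key4_top"):
    print(n,[(np.round(d["point"],1),round(d["p"],2)) for d in models.search_frame(n,"wrist")[:2]])
E
```

```text
time_s: 4.95
ee_pos: [448.9, -111.7, 84.7]
ee_rot: [-180.0, 0.1, 163.1]
force: [-4.3, 0.1, 18.0]
gripper_width: 0.3
gripper_force: 9.5
[ 448.87907538 -111.69172498   84.70732486]
clear_top [(array([ 428.7, -183.5,   82.4]), 0.55), (array([ 448. , -109.6,   75.6]), 0.5)]
key1_top [(array([ 428.8, -146.1,   75.9]), 0.7)]
key2_top [(array([ 428.2, -184. ,   82. ]), 0.82), (array([ 450.7, -112.8,   71.5]), 0.3)]
key3_top [(array([ 414.8, -216.3,   80.1]), 0.63)]
key4_top []
```

View pics/w3.png

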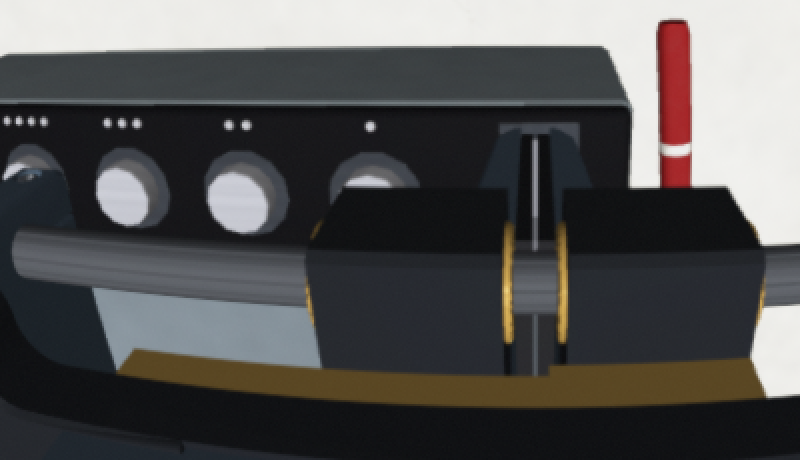

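```bash
python3 -m crank '1 0 0 -25 0 0 0;1 0 -57 -15 0 0 0;1 0 -57 0 0 0 0;1 0 0 20 0 0 0;1 0 0 0 0 0 0;1 0 0 0 0 0 0' | tail -8; python3 - <<'E'
from h import *
R,p=pose();print(p)
cv2.imwrite("pics/w4.png",grab_frame("wrist")[200:430,120:520].repeat(2,0).repeat(2,1))
E
```

```text
time_s: 6.0
ee_pos: [415.7, -220.3, 102.9]
ee_rot: [180.0, -0.0, 163.1]
force: [-0.4, 0.6, 0.5]
gripper_width: 0.5
gripper_force: 0.0
[ 415.65068564 -220.2519476   102.93455777]
```

View pics/w4.png

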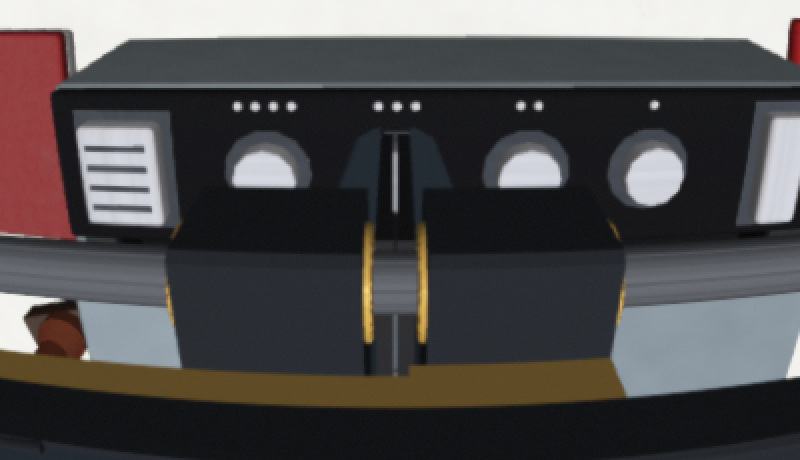

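```bash
python3 -m crank '1 0 0 10 0 0 0;1 0 0 5 0 0 0;1 0 0 4 0 0 0;1 0 0 0 0 0 0;1 0 0 0 0 0 0;1 0 0 0 0 0 0' | tail -8; python3 -m crank '1 0 0 -30 0 0 0;1 0 36 -10 0 0 0;1 0 36 0 0 0 0;1 0 0 10 0 0 0;1 0 0 11 0 0 0;1 0 0 0 0 0 0;1 0 0 0 0 0 0' | tail -8;python3 - <<'E'
from h import *
R,p=pose();print(p)
cv2.imwrite("pics/w5.png",grab_frame("wrist")[200:430,80:480].repeat(2,0).repeat(2,1))
E
```

```text
time_s: 6.8
ee_pos: [415.4, -220.3, 85.1]
ee_rot: [180.0, 0.0, 163.1]
force: [-3.6, 2.8, 11.4]
gripper_width: 0.9
gripper_force: 6.0
time_s: 7.68
ee_pos: [436.3, -152.4, 102.7]
ee_rot: [180.0, -0.0, 163.0]
force: [-0.3, -0.2, -0.2]
gripper_width: 0.2
gripper_force: 0.0
[ 436.30934719 -152.39693585  102.67190491]
```

View pics/w5.png

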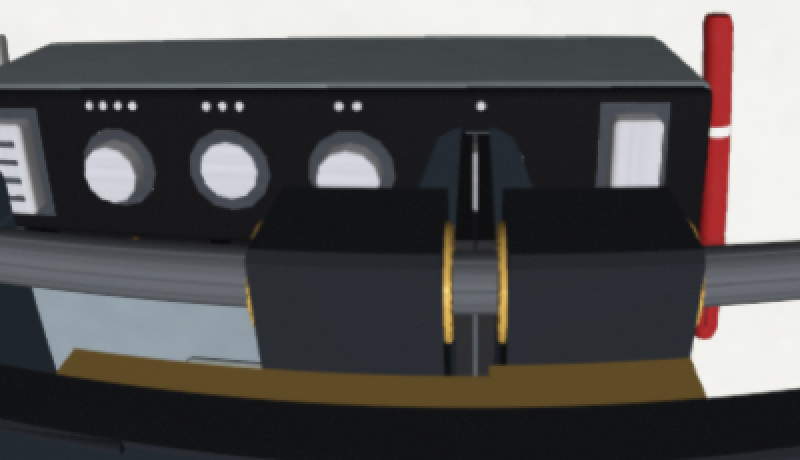

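```bash
python3 -m crank '1 0 2 9 0 0 0;1 0 0 5 0 0 0;1 0 0 5 0 0 0;1 0 0 0 0 0 0;1 0 0 0 0 0 0;1 0 0 0 0 0 0' | tail -8; python3 -m crank '1 0 0 -30 0 0 0;1 0 -50 -10 0 0 0;1 0 -50 0 0 0 0;1 0 -50 0 0 0 0;1 0 0 10 0 0 0;1 0 0 11 0 0 0;1 0 0 0 0 0 0;1 0 0 0 0 0 0' | tail -8;python3 - <<'E'
from h import *
R,p=pose();print(p)
cv2.imwrite("pics/w6.png",grab_frame("wrist")[200:430,160:560].repeat(2,0).repeat(2,1))
E
```

```text
time_s: 8.48
ee_pos: [437.0, -149.8, 85.1]
ee_rot: [180.0, 0.0, 163.1]
force: [-3.4, 1.0, 12.3]
gripper_width: 0.3
gripper_force: 6.2
time_s: 9.48
ee_pos: [393.7, -292.4, 102.8]
ee_rot: [180.0, -0.0, 163.2]
force: [-0.6, -0.1, -0.7]
gripper_width: 0.6
gripper_force: 0.0
[ 393.73374818 -292.40321414  102.81334602]
```

View pics/w6.png

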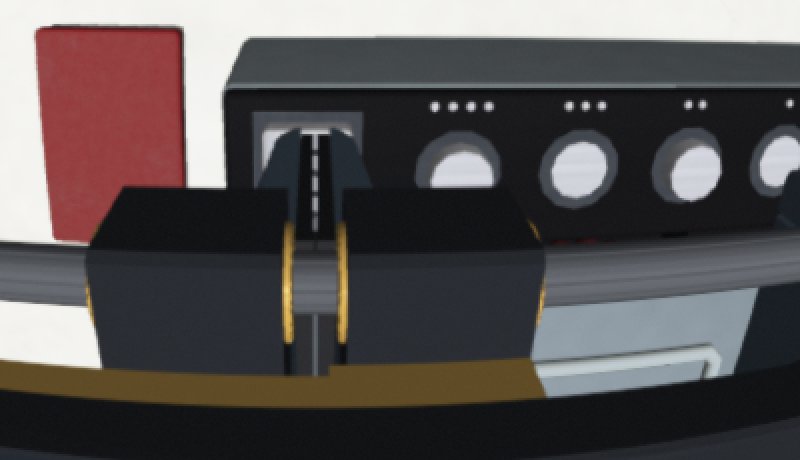

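```bash
python3 -m crank '1 0 -2 9 0 0 0;1 0 0 5 0 0 0;1 0 0 5 0 0 0;1 0 0 0 0 0 0;1 0 0 0 0 0 0' | tail -8; python3 -m crank '1 0 0 -20 0 0 0;1 8 0 -40 0 0 0;1 20 0 -50 0 0 0;1 30 0 -30 0 0 0;1 0 0 0 0 0 0;1 0 0 0 0 0 0;1 0 0 0 0 0 0' | tail -8;python3 - <<'E'
from h import *
import numpy as np
cv2.imwrite("pics/e.png",np.hstack([grab_frame("scene")[170:350,220:480].repeat(1,0),grab_frame("wrist")[150:330,150:550]]))
E
```

```text
time_s: 10.15
ee_pos: [392.9, -295.2, 85.1]
ee_rot: [180.0, 0.0, 163.0]
force: [-2.5, 2.9, 11.0]
gripper_width: 0.0
gripper_force: 5.7
time_s: 11.02
ee_pos: [337.4, -278.2, 222.4]
ee_rot: [179.9, -0.1, 163.1]
force: [0.7, 0.3, -0.4]
gripper_width: 0.4
gripper_force: 0.0
```

View pics/e.png

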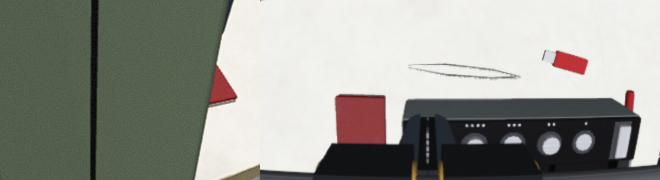

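```bash
python3 -m crank '1 20 50 -30 0 0 0;1 10 55 -10 0 0 0;1 10 55 0 0 0 0;1 10 55 0 0 0 0;1 10 55 0 0 0 0;1 10 55 0 0 0 0;1 10 55 0 0 0 0;1 0 0 0 0 0 0;1 0 0 0 0 0 0' | tail -8;python3 - <<'E'
from h import *
cv2.imwrite("pics/e2.png",cv2.resize(np.hstack([grab_frame("scene")[170:350,230:450],grab_frame("top")[160:340,220:440]]),None,fx=1.8,fy=1.8))
E
```

```text
time_s: 12.25
ee_pos: [371.4, 108.3, 263.3]
ee_rot: [-179.9, -0.1, 163.1]
force: [0.4, -0.7, 0.1]
gripper_width: 0.8
gripper_force: 0.0
```

View pics/e2.png

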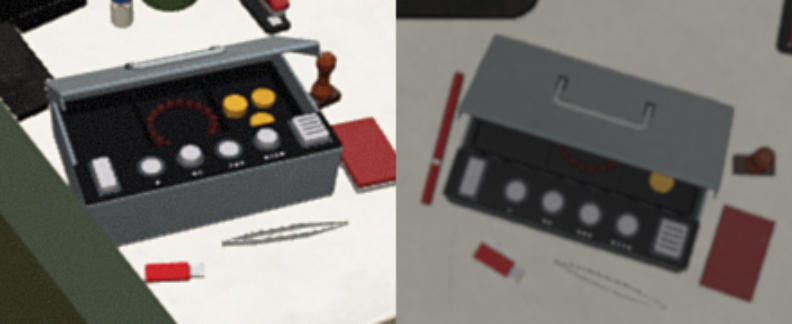

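The picture shows the lid standing ajar, keys 1 and 3 in, and keys 2 and 4, the clear bar and the latch up. The things round the box look undisturbed.

```bash
python3 -c "
from workcell import env
print(env.job_done())"
```

```text
the job is handed in; nothing more can be done
None
```

The lock was cleared, keys 3 and then 1 were pushed in and the latch pressed; the last pictures show the lid standing ajar with nothing round the box visibly moved, and the job was handed in after about 12 s of robot time (the hand-in returned no verdict).

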